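# Draw the specimen tray onto the microscope mat

## Task

Two steel trays stand at the back of the microscopy bench. Reach over the wider one, hook the fingertips behind its far lip and drag it towards you along the bench, without lifting it, until the whole tray lies on the thin black mat in front of it. The jar in it must stay standing, and leave the narrower tray where it is.

Things in the scene. Friction and masses are not known exactly. Their poses are not given: they have to be found in the camera images.
- tray: The wider open steel tray, 130 mm deep (x) by 200 mm wide (y) over its rim, 35 mm high; rim turned out 5 mm at the top. Loose, about 0.55 kg with the jar and 26 mm high slide box in it; slides with under 8 N. Origin: centre of its underside. x points away from the robot to the far lip (outer edge at x = +65 mm), z up. Behind the middle 120 mm of the far lip, 50 mm of bench are free.
- mat: Thin black mat, flat on the bench, 180 mm (x) by 250 mm (y), 1 mm thick, no step is felt: the tray slides over its edge. Origin: its centre. It lies in front of the wider tray (robot's side), 160 to 175 mm from tray centre to mat centre, its axes nearly parallel to the tray's (within 0.08 rad) and its centre within 25 mm of the tray's own x axis.
- small_tray: The narrower steel tray, not to be moved: 130 mm deep (x) by 110 mm wide (y), otherwise the same make, 35 mm high. A jar stands in it. Origin: centre of its underside. It stands to the left or right of the wider one, a small white timer in front of it.
- jar: Small lidded specimen jar standing loose in the wider tray at about its y = +45 mm, diameter 44 mm, 55 mm high. Origin: centre of its foot; z is its axis.
There are look-alikes about, which are no part of the job. What is shaped like the tray but orange is not meant.

How it is judged (in metres and radians):
On the way:
1. the fingertips are behind the far lip of the wider tray and bear against it (contact force between the fingers and tray above 0.3 N and x of the grasp point in the frame of tray above 0.06 m), for 0.1 s.
At the end, for the whole second after the job is handed in: The wider tray rests flat on the bench, wholly on the mat: its centre within 26 mm of the mat's centre along each of the mat's axes, turned less than 0.25 rad (14 degrees) from it. The jar still stands upright in it, and the narrower tray is within 20 mm of where it was (x of tray in the frame of mat between -0.026 and 0.026 m and y of tray in the frame of mat between -0.026 and 0.026 m and angle between the x axis of tray and the x axis of mat, either way round below 0.25 rad and height (world z) of tray below 0.006 m and angle between tray's own z axis and vertical below 0.1 rad and linear speed of tray below 0.02 m/s and angle between jar's own z axis and vertical below 0.2 rad and distance between jar and tray below 0.11 m and distance of small_tray from where it was at the start of the episode below 0.02 m); the robot touches nothing.
It fails at once if the wider tray is lifted off the bench by more than 15 mm (height (world z) of tray above 0.015 m).
It fails at once if the jar in the wider tray is tipped over (angle between jar's own z axis and vertical above 0.6 rad).
It fails at once if the narrower tray is shifted by more than 20 mm (distance of small_tray from where it was at the start of the episode above 0.02 m).
It also fails if it takes over 38 s, if anything falls off the work surface, if the arm or the gripper's body presses on something with over 40 N, if the wrist force passes 120 N, or if a joint passes its speed limit or range.

## Robot

A 7-joint arm with a two-finger parallel gripper is mounted at the origin on the work surface. World frame = base frame: x ahead of the robot, y to its left, z up, the work surface at z = 0. Lengths are in m, angles in degrees, forces in N, time in s.
With the tool pointing down it reaches from about 0.425 to 0.95 m from the base axis. Payload 4.7 kg.
Tool frame: the origin (TCP) lies midway between the tips of the shut fingers; the grasp point (between the pads) lies 19 mm behind it; z points along the fingers, y is the line along which they close (so a half turn about z gives the same grasp; the last joint's range is limited). The gripper opens to 85 mm and grips with 20 to 120 N. Pads are 22 mm wide; open, the fingers measure 114 mm over their backs; the gripper's body (76 mm by 85 mm) begins 54 mm behind the grasp point. The pads swing forward as they close: fully open they stand 13 mm farther back than shut.
Start: joints at [-70.984, 26.849, -2.785, 87.806, 1.381, 65.374, -4.715], TCP at [0.238, 0.632, 0.231] pointing down, gripper open.
Joint ranges: [-148.3, 148.3], [-19.14, 114.17], [-79.39, 73.82], [5.75, 140.21], [-59.74, 239.74], [12.07, 113.84], [-152.46, 152.46]. Speed limits (degrees/s): [147.25, 147.25, 180, 180, 180, 180, 180].

## Interface

Orientations are given as a 3x3 rotation matrix whose columns are the frame's x, y, z axes.
In Python, from plant import env gives the robot as it stands. The module is installed in compiled form; this text tells all that it offers.
- The arm moves only by the shell command python3 -m creep 'ROWS'. ROWS is JSON, a list of rows, each a list of 3 entries, a list of its own where there are three numbers: the finger opening in m, from 0 to 0.0854, then the shift along the tool's x, y, z in m, then the turn, a rotation vector about the tool's x, y, z in degrees. In form: [[claw, [dx, dy, dz], [wx, wy, wz]], ...]. A call has 1 to 8 rows; each row shifts and turns the commanded pose from where the row before left it, along the tool's axes as they then stand; what a row does not reach is not made up. A row lasts 1/10 s, in which the tool goes at most 50 mm and 8.59 degrees, less where a joint would pass 70% of its speed; a pose out of reach is approached as far as the arm can. A call with a gripper value outside its range is refused whole. The fingers move at their own pace and stop on an object; the grip force is fixed at half the most. Time passes only in rows, so rows that do not move let the fingers close. It gives the time, the measured TCP pose, the force, the opening and the grip force at its end, in the units of the state.
- env.read_state(): the state, without advancing time (a new reading comes with each control period).
- env.snapshot(name): name is "scene" or "top" or "wrist"; returns a dict with "pixels" (384x512x3 uint8, red, green, blue), "intrinsics" (3x3 intrinsics, pixels), "R" (3x3) and "t" (3): a world point X has camera coordinates R X + t. Camera axes: x right, y down, z forward; pixel columns grow to the right and rows downward; lengths in m; the calibration is good to about 2 mm. The wrist camera is an equidistant fisheye: a pixel r from the principal point sees the ray r / f radians off the axis. A picture is of the moment at which its call begins. There is no depth.
- env.close_job(): hands the job in; it is judged then, once.
Trained networks look in a picture, given as the dict that the camera call returned (one of the last four; its "shot" number tells which), for a name from the list of things; names that differ only in an ending like _2 or _b are one class to them, and where a whole thing is asked for, a point or a joint stands for the part that bears it (a point fixed in the world has none). Each returns a list of dicts, best first, with "confidence" (0 to 1); they miss things now and then, are a little off and sometimes report something else, mostly with a low value. They report only what shows in the picture. A call takes as long as a camera call. They do not tell look-alikes from the thing itself.
- env.recognise(picture, target): "extent" ([left, top, right, bottom] in pixels, round what is visible of it).
The state is a dict: "clock": time; "joint_positions": joint angles; "qvel": joint speeds; "joint_efforts": joint torques, N m; "ee_pos": TCP position; "tcp_rot": TCP orientation; "force": force on the tool from outside, world axes, zero at the start; "ft_torque": the same for the moment, N m; "width": finger opening in m; "grasp_force": force on a finger pad.
Only numpy, scipy, OpenCV 4.12 (cv2) and the standard library are available. Lean on these libraries where they do the work, as an engineer would, in place of code of your own. Each camera call takes 0.05 s, during which the arm holds its last target. There are 200 camera calls.

## Working session

There is one attempt and no reset: what is moved stays moved. The work goes in short steps, Python scripts to look and compute and a shell command to move; the robot and the scene stay as the last step left them, time stands still between calls to the robot, and variables do not carry over. Pictures are saved under pics/ and viewed, at most 10 in all, crops included, and the job is handed in when it is done.

```bash
mkdir -p pics; cat > h.py <<'E'
import numpy as np, cv2
from plant import env
def ray(p,u,v):
    K=p["intrinsics"];R=np.array(p["R"]);t=np.array(p["t"])
    d=np.array([(u-K[0][2])/K[0][0],(v-K[1][2])/K[1][1],1]);return -R.T@t,R.T@d
def onz(p,u,v,z):
    c,d=ray(p,u,v);return c+d*(z-c[2])/d[2]
def save(p,n): cv2.imwrite("pics/"+n,cv2.cvtColor(p["pixels"],cv2.COLOR_RGB2BGR))
E
python3 - <<'E'
from h import *
s=env.read_state();print(s["ee_pos"],np.round(s["tcp_rot"],3),s["force"],s["width"])
a=env.snapshot("scene");b=env.snapshot("top")
cv2.imwrite("pics/both.png",cv2.resize(cv2.cvtColor(np.vstack([a["pixels"],b["pixels"]]),cv2.COLOR_RGB2BGR),None,fx=.78,fy=.78))
save(b,"top.png");save(a,"scene.png")
for n in ["tray","mat","small_tray","jar"]:
    print(n,[(np.round(q["extent"]),round(q["confidence"],2)) for q in env.recognise(b,n)])
import pickle;pickle.dump(b,open("b.pkl","wb"))
print(-np.array(b["R"]).T@b["t"],np.round(b["R"],2))
E
```

```text
[0.23804615 0.63101863 0.23026781] [[-0.936  0.353 -0.001]
 [ 0.353  0.936 -0.002]
 [-0.    -0.002 -1.   ]] [-0.1560181  -0.00614486 -0.25037609] 0.08543149745039406
tray [(array([103., 226., 180., 320.]), 0.8), (array([154.,  68., 233., 130.]), 0.6)]
mat [(array([142., 127., 248., 208.]), 0.92)]
small_tray [(array([323.,  74., 373., 128.]), 0.82)]
jar [(array([164.,  88., 187., 108.]), 0.75)]
[0.28410028 0.01074042 1.10352575] [[-0.01 -1.   -0.02]
 [-1.    0.01 -0.08]
 [ 0.08  0.02 -1.  ]]
```

View pics/both.png

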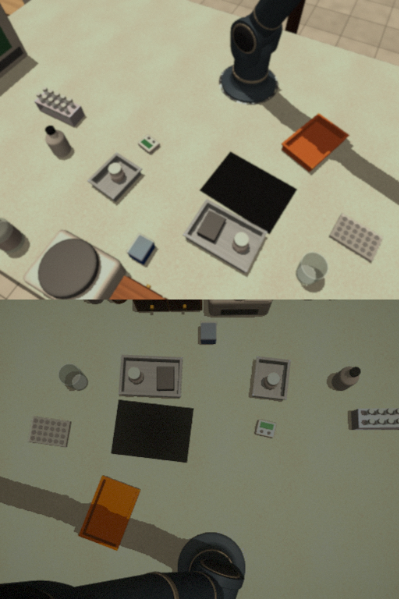

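View pics/top.png

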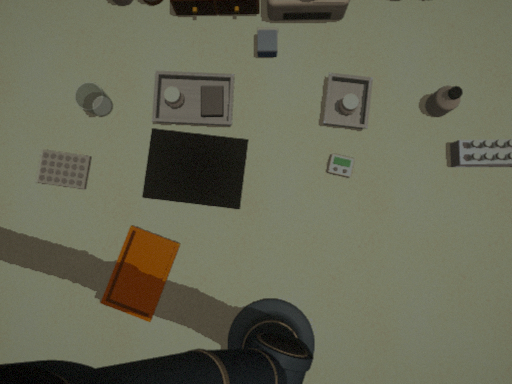

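The top view shows three candidates for the tray: the wide steel tray at (193,98), the orange tray at (140,272) and the narrower steel tray at (347,102), which has the white timer at (341,165) in front of it. I choose the one at (193,98). The mat is at (196,168). Next is a close crop plus measurements.

```bash
python3 - <<'E'
from h import *
import pickle;p=pickle.load(open("b.pkl","rb"))
im=p["pixels"]
hsv=cv2.cvtColor(im,cv2.COLOR_RGB2HSV)
g=im.max(2)
m=((g<45)*255).astype(np.uint8);m[:120]=0;m[215:]=0;m[:,:130]=0;m[:,260:]=0
c=max(cv2.findContours(m,0,2)[0],key=cv2.contourArea)
box=cv2.boxPoints(cv2.minAreaRect(c));print("mat px",box)
M=np.array([onz(p,u,v,.001)[:2] for u,v in c[:,0]],np.float32)
r=cv2.minAreaRect(M);print("mat",r)
# tray: low saturation vs bench
print("bench",hsv[60,180],hsv[60,250],im[60,180],"tray",im[98,193],im[76,193],im[122,193],im[98,157])
s=hsv[...,1].astype(int)
crop=cv2.resize(im[55:215,130:290],None,fx=3.7,fy=3.7,interpolation=cv2.INTER_CUBIC)
cv2.imwrite("pics/crop.png",crop[...,::-1])
m=((s<30)*255).astype(np.uint8);m[:60]=0;m[128:]=0;m[:,:145]=0;m[:,245:]=0
m=cv2.morphologyEx(m,cv2.MORPH_OPEN,np.ones((3,3)))
c=max(cv2.findContours(m,0,2)[0],key=cv2.contourArea)
T=np.array([onz(p,u,v,.035)[:2] for u,v in c[:,0]],np.float32)
print("tray",cv2.minAreaRect(T),cv2.boxPoints(cv2.minAreaRect(c)))
E
```

```text
mat px [[142.53444 196.85762]
 [150.84502 127.99854]
 [247.13216 139.6194 ]
 [238.82158 208.47849]]
mat ((0.4322718381881714, 0.18843761086463928), (0.24753110110759735, 0.17758594453334808), 82.5989990234375)
bench [ 35  49 124] [ 33  41 125] [120 124 100] tray [104 100  90] [50 49 43] [100  95  85] [62 60 53]
tray ((0.6084511876106262, 0.23274464905261993), (0.009214404039084911, 0.019550586119294167), 56.75651550292969) [[171.61539  99.07692]
 [175.92307  92.61539]
 [178.92307  94.61539]
 [174.61539 101.07692]]
```

View pics/crop.png

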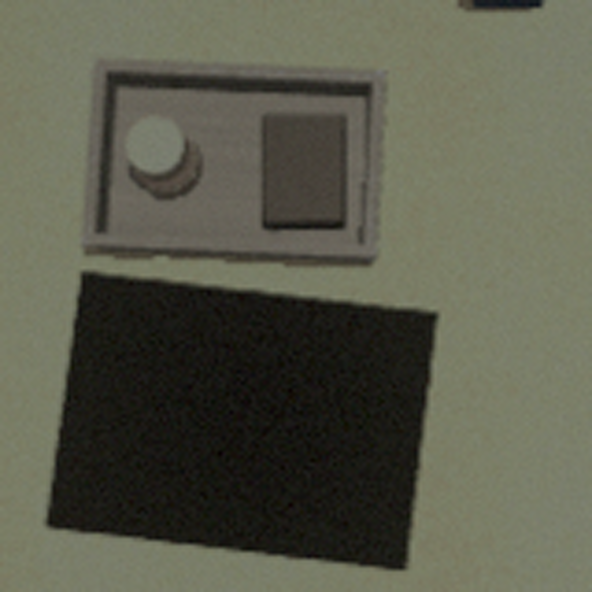

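The crop shows the wide steel tray with the jar (155,145) and slide box (305,170). Its rim corners are (98,60), (387,70), (376,257) and (84,246), and the mat lies in front. The choice is confirmed.

```bash
python3 - <<'E'
from h import *
import pickle;p=pickle.load(open("b.pkl","rb"))
C=np.array([onz(p,130+x/3.7-.4,55+y/3.7-.4,.035)[:2] for x,y in [(98,60),(387,70),(376,257),(84,246)]])
print(C.round(4)); FL,FR,NR,NL=C
c=C.mean(0);y=(FL-FR+NL-NR);x=(FL-NL+FR-NR)
print("size",np.linalg.norm(FL-FR),np.linalg.norm(NL-NR),np.linalg.norm(FL-NL),np.linalg.norm(FR-NR))
yaw=np.arctan2(-y[0],y[1]);print("c",c,"yaw y,x",np.degrees([yaw,np.arctan2(x[1],x[0])]))
ym=np.radians(82.6-90);
for ym in (np.radians(82.6-90),):
  R=np.array([[np.cos(ym),-np.sin(ym)],[np.sin(ym),np.cos(ym)]])
  print("tray in mat",R.T@(c-[.4323,.1884]))
E
```

```text
[[0.6762 0.2817]
 [0.6661 0.0844]
 [0.5372 0.0925]
 [0.5474 0.29  ]]
size 0.1975165988375898 0.19776070268138118 0.1290628235588562 0.1291713558255019
c [0.60675714 0.18716379] yaw y,x [-2.94571972 -3.62992693]
tray in mat [0.17316333 0.0212434 ]
```

```bash
python3 -m creep '[[0.06,[0,0,0],[0,0,-5.8]],[0.06,[0,0,0],[0,0,-5.8]],[0.06,[0,0,0],[0,0,-5.8]],[0.06,[-0.032,-0.028,0],[0,0,0]],[0.06,[-0.032,-0.028,0],[0,0,0]],[0.06,[-0.032,-0.028,0],[0,0,0]],[0.06,[-0.032,-0.028,0],[0,0,0]],[0.06,[-0.032,-0.028,0],[0,0,0]]]'; python3 -m creep '[[0.06,[-0.032,-0.028,0],[0,0,0]],[0.06,[-0.032,-0.028,0],[0,0,0]],[0.06,[-0.032,-0.028,0],[0,0,0]],[0.06,[-0.032,-0.028,0],[0,0,0]],[0.06,[-0.032,-0.028,0],[0,0,0]],[0.06,[-0.032,-0.028,0],[0,0,0]],[0.06,[-0.032,-0.028,0],[0,0,0]],[0.06,[-0.032,-0.028,0],[0,0,0]]]'; python3 -m creep '[[0.06,[-0.032,-0.028,0],[0,0,0]],[0.06,[-0.032,-0.028,0],[0,0,0]],[0.06,[0,0,0],[0,0,0]],[0.06,[0,0,0],[0,0,0]]]'
```

```text
clock: 1.1
ee_pos: [0.3911, 0.4813, 0.2314]
tcp_rot: [[-0.998, 0.057, 0.0], [0.057, 0.998, 0.0], [-0.0, 0.0, -1.0]]
force: [0.2, -0.4, 0.2]
width: 0.0601
grasp_force: 0.0
clock: 1.9
ee_pos: [0.6339, 0.2431, 0.2314]
tcp_rot: [[-0.998, 0.057, 0.0], [0.057, 0.998, 0.0], [-0.0, 0.0, -1.0]]
force: [-0.0, 0.7, -1.0]
width: 0.06
grasp_force: 0.0
clock: 2.3
ee_pos: [0.694, 0.1834, 0.2307]
tcp_rot: [[-0.998, 0.06, -0.001], [0.06, 0.998, -0.0], [0.001, -0.0, -1.0]]
force: [-0.6, -0.1, 0.3]
width: 0.06
grasp_force: 0.0
```

```bash
python3 -m creep '[[0.06,[0,0,0.04],[0,0,0]],[0.06,[0,0,0.04],[0,0,0]],[0.06,[0,0,0.04],[0,0,0]],[0.06,[0,0,0],[0,0,0]]]'; python3 - <<'E'
from h import *
a=env.snapshot("scene");b=env.snapshot("wrist")
w=b["pixels"].copy();K=np.array(b["intrinsics"]);R=np.array(b["R"]);t=np.array(b["t"])
# predicted rim corners and where the tips would come down
for X in [(.6762,.2817,.035),(.6661,.0844,.035),(.5372,.0925,.035),(.5474,.29,.035),(.6712,.183,.035)]:
    c=R@np.array(X)+t;th=np.arctan2(np.hypot(c[0],c[1]),c[2]);k=K[0,0]*th/np.hypot(c[0],c[1])
    q=(int(K[0,2]+c[0]*k),int(K[1,2]+c[1]*k));cv2.circle(w,q,2,(255,0,0),-1);print(q)
cv2.imwrite("pics/d.png",cv2.resize(np.vstack([a["pixels"],w]),None,fx=.78,fy=.78)[...,::-1])
E
```

```text
clock: 2.7
ee_pos: [0.6879, 0.186, 0.1049]
tcp_rot: [[-0.998, 0.054, -0.013], [0.054, 0.999, -0.002], [0.013, -0.003, -1.0]]
force: [-0.1, -0.1, -0.8]
width: 0.0602
grasp_force: 0.0
(377, 183)
(131, 183)
(125, 22)
(385, 20)
(253, 182)
```

View pics/d.png

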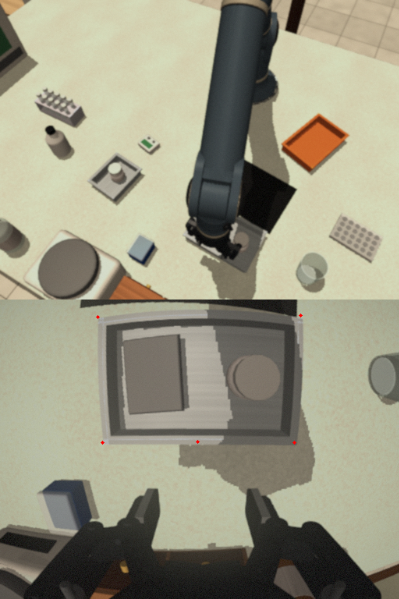

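The wrist view shows the predicted far-rim corners at about (131,183) and (377,183) in full-size pixels, landing on the rim. The fingertips are just beyond the far lip with free bench below them. I'll descend.

```bash
python3 -m creep '[[0.06,[0,0,0],[0,0,0]],[0.06,[0,0,0],[0,0,0]]]'; python3 -m creep '[[0.06,[0,0,0.02],[0,0,0]],[0.06,[0,0,0.02],[0,0,0]],[0.06,[0,0,0.02],[0,0,0]],[0.06,[0,0,0.01],[0,0,0]],[0.06,[0,0,0.01],[0,0,0]],[0.06,[0,0,0],[0,0,0]],[0.06,[0,0,0],[0,0,0]],[0.06,[0,0,0],[0,0,0]]]'
```

```text
clock: 3.0
ee_pos: [0.695, 0.1857, 0.1144]
tcp_rot: [[-0.998, 0.057, 0.005], [0.057, 0.998, 0.002], [-0.005, 0.002, -1.0]]
force: [0.2, 0.1, -0.3]
width: 0.0599
grasp_force: 0.0
clock: 3.8
ee_pos: [0.6943, 0.1851, 0.0325]
tcp_rot: [[-0.998, 0.057, 0.002], [0.057, 0.998, 0.001], [-0.002, 0.001, -1.0]]
force: [0.2, -0.5, 0.2]
width: 0.0603
grasp_force: 0.0
```

```bash
python3 -m creep '[[0.06,[0,0,0.01],[0,0,0]],[0.06,[0,0,0.01],[0,0,0]],[0.06,[0,0,0],[0,0,0]],[0.06,[0,0,0],[0,0,0]]]'; for i in 1; do python3 -m creep '[[0.06,[0.005,0,0],[0,0,0]],[0.06,[0.004,0,0],[0,0,0]],[0.06,[0,0,0],[0,0,0]]]'; done;  python3 -m creep '[[0.06,[0.003,0,0],[0,0,0]],[0.06,[0.003,0,0],[0,0,0]],[0.06,[0,0,0],[0,0,0]]]'
```

```text
clock: 4.2
ee_pos: [0.693, 0.1847, 0.0105]
tcp_rot: [[-0.998, 0.057, -0.001], [0.057, 0.998, -0.0], [0.001, -0.0, -1.0]]
force: [0.1, 0.9, 0.6]
width: 0.0601
grasp_force: 0.0
clock: 4.5
ee_pos: [0.6842, 0.1856, 0.0117]
tcp_rot: [[-0.998, 0.057, 0.0], [0.057, 0.998, 0.0], [-0.0, 0.0, -1.0]]
force: [1.0, -0.1, -0.6]
width: 0.0598
grasp_force: 0.0
clock: 4.8
ee_pos: [0.6788, 0.1857, 0.0118]
tcp_rot: [[-0.998, 0.057, 0.001], [0.057, 0.998, 0.0], [-0.001, 0.0, -1.0]]
force: [2.0, 0.1, 1.0]
width: 0.0599
grasp_force: 1.0
```

```bash
python3 -m creep '[[0.06,[0.004,0,0],[0,0,0]],[0.06,[0.006,-0.0004,0],[0,0,0]],[0.06,[0.008,-0.0004,0],[0,0,0]],[0.06,[0.008,-0.0004,0],[0,0,0]],[0.06,[0.008,-0.0004,0],[0,0,0]],[0.06,[0.008,-0.0004,0],[0,0,0]],[0.06,[0.008,-0.0004,0],[0,0,0]],[0.06,[0.008,-0.0004,0],[0,0,0]]]'; python3 -m creep '[[0.06,[0.008,-0.0004,0],[0,0,0]],[0.06,[0.008,-0.0004,0],[0,0,0]],[0.06,[0.008,-0.0004,0],[0,0,0]],[0.06,[0.008,-0.0004,0],[0,0,0]],[0.06,[0.008,-0.0004,0],[0,0,0]],[0.06,[0.006,-0.0004,0],[0,0,0]],[0.06,[0.004,0,0],[0,0,0]],[0.06,[0,0,0],[0,0,0]]]'
python3 - <<'E'
from h import *
a=env.snapshot("scene");b=env.snapshot("wrist")
cv2.imwrite("pics/e.png",cv2.resize(np.vstack([a["pixels"],b["pixels"]]),None,fx=.78,fy=.78)[...,::-1])
E
```

```text
clock: 5.6
ee_pos: [0.6202, 0.1864, 0.0117]
tcp_rot: [[-0.998, 0.057, 0.001], [0.057, 0.998, 0.0], [-0.001, 0.0, -1.0]]
force: [4.6, -0.4, 2.3]
width: 0.0599
grasp_force: 2.4
clock: 6.4
ee_pos: [0.5696, 0.1868, 0.0114]
tcp_rot: [[-0.998, 0.057, -0.001], [0.057, 0.998, -0.0], [0.001, -0.0, -1.0]]
force: [3.0, 0.5, 2.4]
width: 0.0601
grasp_force: 1.7
```

View pics/e.png

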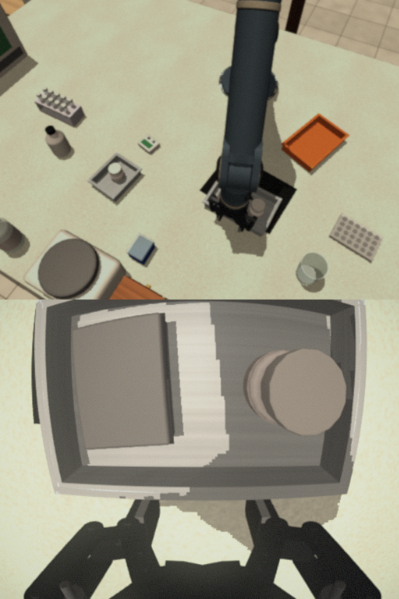

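The tray follows squarely with the jar upright, at (297,390) in the wrist half, and it is partly on the mat. About 61 mm remain.

```bash
python3 -m creep '[[0.06,[0.005,0,0],[0,0,0]],[0.06,[0.008,-0.0005,0],[0,0,0]],[0.06,[0.01,-0.0006,0],[0,0,0]],[0.06,[0.01,-0.0006,0],[0,0,0]],[0.06,[0.01,-0.0006,0],[0,0,0]],[0.06,[0.01,-0.0006,0],[0,0,0]],[0.06,[0.006,-0.0004,0],[0,0,0]],[0.06,[0.002,0,0],[0,0,0]]]'; python3 -m creep '[[0.06,[0,0,0],[0,0,0]],[0.06,[0,0,0],[0,0,0]],[0.06,[-0.01,0,0],[0,0,0]],[0.06,[-0.02,0,0],[0,0,0]],[0.06,[0,0,0],[0,0,0]],[0.06,[0,0,-0.02],[0,0,0]],[0.06,[0,0,-0.03],[0,0,0]],[0.06,[0,0,-0.04],[0,0,0]]]'; python3 -m creep '[[0.06,[-0.04,0,-0.03],[0,0,0]],[0.06,[-0.04,0,-0.03],[0,0,0]],[0.06,[-0.04,0,-0.03],[0,0,0]],[0.06,[-0.04,-0.03,0],[0,0,0]],[0.06,[0,-0.04,0],[0,0,0]],[0.06,[0,-0.04,0],[0,0,0]],[0.06,[0,-0.04,0],[0,0,0]],[0.06,[0,-0.04,0],[0,0,0]]]'
python3 - <<'E'
from h import *
a=env.snapshot("scene");b=env.snapshot("top")
import pickle;pickle.dump((a,b),open("f.pkl","wb"))
cv2.imwrite("pics/f.png",np.vstack([cv2.resize(a["pixels"],None,fx=.7,fy=.7)[70:],cv2.resize(b["pixels"][60:260,100:300],(358,358))])[...,::-1])
E
```

```text
clock: 7.3
ee_pos: [0.5079, 0.1868, 0.0111]
tcp_rot: [[-0.998, 0.056, -0.001], [0.056, 0.998, -0.0], [0.001, -0.0, -1.0]]
force: [3.3, -0.6, -1.2]
width: 0.0598
grasp_force: 1.3
clock: 8.1
ee_pos: [0.5373, 0.1845, 0.1004]
tcp_rot: [[-0.998, 0.057, -0.005], [0.057, 0.998, -0.002], [0.005, -0.002, -1.0]]
force: [0.9, 0.1, 0.8]
width: 0.0601
grasp_force: 0.0
clock: 8.9
ee_pos: [0.6872, -0.0151, 0.1905]
tcp_rot: [[-0.998, 0.057, -0.002], [0.057, 0.998, 0.0], [0.002, 0.0, -1.0]]
force: [0.7, -0.1, -0.2]
width: 0.06
grasp_force: 0.0
```

View pics/f.png

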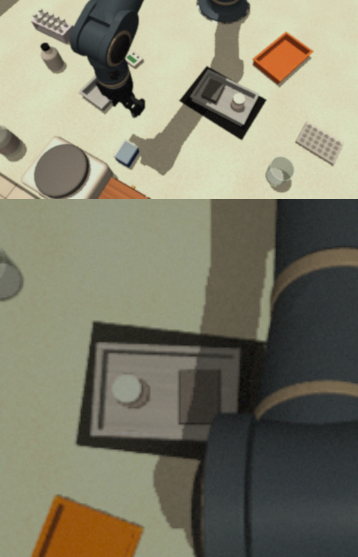

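The tray lies on the mat with a black margin visible left, in front and behind, and the jar stands at (130,390). I'll check the numbers from the visible rim corners (97,344), (243,347) and (92,436).

```bash
python3 - <<'E'
from h import *
import pickle;a,p=pickle.load(open("f.pkl","rb"))
FL,FR,NL=[onz(p,100+x/1.79-.3,60+(y-199)/1.79-.3,.035)[:2] for x,y in [(97,344),(243,347),(92,436)]]
c=(FR+NL)/2;print(FL,FR,NL,np.linalg.norm(FL-FR),np.linalg.norm(FL-NL))
ym=np.radians(-7.4);R=np.array([[np.cos(ym),-np.sin(ym)],[np.sin(ym),np.cos(ym)]])
d=FL-FR;print("in mat",R.T@(c-[.4323,.1884]),"yaw",np.degrees(np.arctan2(-d[0],d[1])))
s=env.read_state();print(s["clock"],s["force"])
E
```

```text
[0.49771598 0.28552813] [0.49090301 0.08219372] [0.36937782 0.29119648] 0.2034485172391554 0.12846327463842042
in mat [-0.00192201 -0.00196885] yaw -1.919047212637795
9.0 [-0.20462562 -0.4442751   0.48816192]
```

The tray is within 2 mm of the mat centre and turned about 5°. The robot is clear, so I'll hand it in.

```bash
python3 -m creep '[[0.06,[0,0,0],[0,0,0]],[0.06,[0,0,0],[0,0,0]],[0.06,[0,0,0],[0,0,0]]]'; python3 -c "
from plant import env;print(env.close_job())"
```

```text
clock: 9.3
ee_pos: [0.688, -0.0112, 0.191]
tcp_rot: [[-0.999, 0.054, -0.001], [0.054, 0.999, 0.001], [0.001, 0.001, -1.0]]
force: [0.0, 1.9, -0.3]
width: 0.06
grasp_force: 0.0
the job is handed in; nothing more can be done
None
```

I dragged the wider tray onto the mat and handed the job in at 9.3 s: it measured about 2 mm from the mat's centre and turned about 5° from it, with the jar standing and the narrower tray untouched; the judge's verdict was not shown.

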